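Slide a printing block under the height gauge

ROBOT

A 6-joint arm with a two-finger parallel gripper is mounted at the origin on the work surface. World frame = base frame: x ahead of the robot, y to its left, z up, the work surface at z = 0. Lengths are in m, angles in rad, forces in N, time in s.
With the tool pointing down it reaches from about 0.375 to 0.975 m from the base axis. Payload 3.8 kg.
Tool frame: the origin (TCP) lies at the very end of the fingers, on their centre line; the grasp point (between the pads) lies arm.pinch_z behind it (arm.pinch_z is the distance from the TCP to the grasp point, in m); z points along the fingers, x is the direction in which the jaws open and shut, and the axes are right-handed (so a half turn about z gives the same grasp; the last joint's range is limited). The gripper opens to 88 mm and grips with 3 to 60 N. Pads are 18 mm wide; open, the fingers measure 123 mm over their backs; the gripper's body (75 mm by 187 mm) begins 45 mm behind the grasp point.
Start: joints at [-0.037, 0.264, 1.604, -0, 1.274, -0.037], TCP at [0.675, -0, 0.239] pointing down, gripper open.
Joint ranges: [-2.63, 2.63], [-0.94, 2.18], [0.31, 2.57], [-1.31, 4.45], [0, 2.66], [-2.55, 2.55]. Speed limits (rad/s): [2.57, 2.57, 3.14, 3.14, 3.14, 3.14].

INTERFACE

Orientations are given as a unit quaternion [w, x, y, z].
In Python, from station import arm gives the robot as it stands. Calls block until the motion is done:
- arm.move_to(position, orientation): joint-space move of the TCP to a pose.
- arm.move_l(position, rate=0.15, rot=None, force_limit=None): straight line of the TCP; rot=None keeps the orientation; rate is the mean speed in m/s. With force_limit (N) it stops when the force on the tool has changed by that much, and returns True; else False.
- arm.set_joints(angles): joint-space move.
- arm.gripper_open() and arm.grasp(effort=None): open the fingers fully, or close them until they stop; effort is the grip in N (None keeps the last).
- arm.dwell(seconds).
- arm.inverse_kinematics(position, orientation): joint angles nearest the present ones, or None.
- arm.sense(): the state.
- arm.capture(name): name is "scene" or "side" or "wrist"; returns a dict with "frame" (420x560x3 uint8, red, green, blue), "intrinsics" (3x3 intrinsics, pixels), "R" (3x3) and "t" (3): a world point X has camera coordinates R X + t; the wrist camera has in their place "tool_from_camera" (4x4, takes a point from camera to tool coordinates, whose origin is the TCP and whose axes are the tool frame's). Camera axes: x right, y down, z forward; pixel columns grow to the right and rows downward; lengths in m; the calibration is good to about 2 mm. A picture is of the moment at which its call begins: read the wrist's pose just before it. There is no depth.
A pose or a line that the arm cannot do raises arm.Unreachable and nothing moves.
- arm.job_done(): hands the job in, once; it reports no verdict.
Trained networks look in the newest picture that a camera, given by its name, has taken for a name from the list of things; names that differ only in an ending like _2 or _b are one class to them, and where a whole thing is asked for, a point or a joint stands for the part that bears it (a point fixed in the world has none). Each returns a list of dicts, best first, with "score" (0 to 1); they miss things now and then, are a little off and sometimes report something else, mostly with a low value. They report only what shows in the picture. A call takes as long as a camera call. They do not tell look-alikes from the thing itself.
- arm.boxes_of(camera, label): "position" ([x, y, z] in m, in world coordinates, good to about 4 mm: the middle of the surface that is visible of it).
- arm.outline_of(camera, label): "mask" (420x560 bool, what is visible of it).
- arm.landmark_of(camera, label): "position" ([x, y, z] in m, in world coordinates, good to about 4 mm: a listed point, or the origin of a listed thing).
The state is a dict: "t": time; "qpos": joint angles; "joint_velocities": joint speeds; "joint_torque": joint torques, N m; "eef_pos": TCP position; "ee_rot": TCP orientation; "force": force on the tool from outside, world axes, zero at the start; "moment": the same for the moment, N m; "width": opening from 0.0 (shut) to 1.0 (fully open).
Only numpy, scipy, OpenCV 4.12 (cv2) and the standard library are available. Lean on these libraries where they do the work, as an engineer would, in place of code of your own. Each camera call takes 0.05 s, during which the arm holds its last target.

TASK

Check the mounted printing block for height: push it flat along the bench with the fingertips, in through the open mouth of the height gauge and under its low bridge, until its leading edge is fully home and square against the stop bar beyond the bridge. Only push it: do not grip, lift or tip it, and leave the other things on the bench where they are. Finish with the hand clear.

Things in the scene. Friction and masses are not known exactly. Their poses are not given: they have to be found in the camera images.
- block: Mounted printing block: flat wooden slab, grey metal plate on top with a raised ornament (five bars, a ring). 120 mm long (x), 100 mm wide (y), 23 mm tall, 0.3 to 0.55 kg, loose, flat on the bench. Origin: centre of underside; +x: the ring end, which leads; z up. Starts outside the mouth, leading end 90 to 120 mm short of mid-bridge, up to 20 mm off the centre line and turned up to 0.3 rad.
- block_nose (a point): Middle of the block's leading end face (ring end), 60 mm ahead of the block's origin along its x, 10 mm above the underside.
- gauge: Height gauge screwed to the bench: steel bridge bar on two green side walls. Origin on the bench under mid-bridge; +x is the way in (mouth, bridge, stop), z up. Walls 14 mm thick, inner faces at y +/-54 mm, from x -20 mm to the stop. The block slides on the bench itself; when home its origin is at x -15 mm and its rear end at x -75 mm, sticking out. Foot flanges, 13 mm tall, reach y +/-88 mm, x 9 to 45 mm.
- bridge (a point): Middle of the underside of the bridge bar, 26.5 mm above the bench. The bar is 40 mm deep along the gauge's x, 136 mm wide and 14 mm thick (top 40.5 mm above the bench, bolt heads to 45 mm).
- mouth (a point): On the bench in the middle of the gauge's mouth, at x -42 mm in the gauge's frame, where the guide cheeks begin. The cheeks (26.5 mm tall) narrow the way in from about 125 mm to the 108 mm channel between the walls.
- stop_face (a point): Point on the near face of the stop bar, on the gauge's centre line, 10 mm above the bench; the middle of the block's leading end meets it when home.
- stick: Bystander: shallow steel composing stick with a brass slide and some metal type in it, 200 x 50 x 18 mm, loose, lying beside the gauge on the side away from the robot. Origin at the centre of its underside, x along its length.
- reglet: Bystander: dark wooden spacing bar, 110 x 26 x 18 mm, loose, beside the gauge on the robot's side. Origin at the centre of its underside, x along its length.
- jar: Bystander: small amber glass jar with a dark lid, 56 mm across, 75 mm tall, loose, standing beyond the stop. Origin at the centre of its underside.
There are look-alikes about, which are no part of the job. Of the things like the gauge, leave any that is blue; of the rest the smaller one is meant.

How it is judged:
By the outcome, as a careful person would: the job done as asked, in the order asked, and still so for the second after the job is handed in, with the robot touching nothing.
It also fails if it takes over 64 s, if anything falls off the work surface, if the arm or the gripper's body presses on something with over 40 N, if the wrist force passes 120 N, or if a joint passes its speed limit or range.

## Working session

There is one attempt and no reset: what is moved stays moved. The work goes in short steps, each a Python script; the robot and the scene stay as the last script left them, time stands still between calls to the robot, and variables do not carry over. Pictures are saved under pics/ and viewed, and the job is handed in when it is done.

```bash
mkdir -p pics; ls
python3 - <<'E'
from station import arm
import cv2
for c in("scene","side","wrist"):
    r=arm.capture(c); cv2.imwrite(f"pics/{c}0.png",r["frame"][:,:,::-1])
    if c!="wrist": print(c,r["intrinsics"].tolist(),(-r["R"].T@r["t"]).round(3))
    for l in("block","block_nose","gauge","bridge","mouth","stop_face","stick","reglet","jar"):
        try: print(c,l,[(d["position"].round(3).tolist() if hasattr(d["position"],"round") else d["position"],round(d["score"],2)) for d in arm.landmark_of(c,l)])
        except Exception as e: print(c,l,e)
print(arm.sense()["t"],arm.pinch_z,arm.sense()["ee_rot"])
E
```

```text
pics
scene [[421.9576797428151, 0.0, 283.4089234889289], [0.0, 421.9576797428151, 207.93556765466292], [0.0, 0.0, 1.0]] [0.836 0.571 0.694]
scene block [([0.5283, -0.0253, -0.0017], 0.9)]
scene block_nose [([0.5329, 0.0342, 0.0114], 0.76)]
scene gauge [([0.2528, 0.2719, -0.0001], 0.96), ([0.6901, -0.2376, -0.0006], 0.82), ([0.5389, 0.1435, -0.0008], 0.76)]
scene bridge [([0.2503, 0.2742, 0.0247], 0.86), ([0.6918, -0.2427, 0.0383], 0.85), ([0.5425, 0.1376, 0.0283], 0.68)]
scene mouth []
scene stop_face [([0.2381, 0.3118, 0.0106], 0.85), ([0.5413, 0.1869, 0.0072], 0.7), ([0.6915, -0.1795, 0.0166], 0.66)]
scene stick [([0.6971, 0.1859, -0.002], 0.96)]
scene reglet [([0.4044, 0.1934, 0.0002], 0.94)]
scene jar [([0.535, 0.2846, -0.0023], 0.91), ([0.5412, 0.1426, -0.0017], 0.33)]
side [[395.2246647756349, 0.0, 281.38912958779144], [0.0, 395.2246647756349, 211.0862201195036], [0.0, 0.0, 1.0]] [0.208 0.574 0.572]
side block [([0.5285, -0.0259, -0.0016], 0.69)]
side block_nose [([0.5371, 0.0365, 0.0093], 0.79)]
side gauge [([0.245, 0.2689, 0.0025], 0.89), ([0.5424, 0.142, -0.0028], 0.84), ([0
[... 198 characters left out ...]
109], 0.98), ([0.5397, 0.1831, 0.0105], 0.95), ([0.6918, -0.1834, 0.0158], 0.85)]
side stick [([0.6936, 0.1836, 0.0028], 0.58)]
side reglet [([0.4066, 0.1974, 0.0007], 0.77)]
side jar []
wrist block [([0.532, -0.0256, 0.0006], 0.73), ([0.4078, 0.1975, 0.0032], 0.27)]
wrist block_nose []
wrist gauge [([0.6967, -0.2402, -0.0042], 0.61), ([0.5384, 0.1415, -0.0015], 0.55)]
wrist bridge [([0.5431, 0.1415, 0.0241], 0.92), ([0.6928, -0.2465, 0.0369], 0.78)]
wrist mouth []
wrist stop_face [([0.5425, 0.1843, 0.0089], 0.82)]
wrist stick [([0.689, 0.1866, -0.002], 0.66)]
wrist reglet [([0.4062, 0.1955, 0.0022], 0.91)]
wrist jar []
1.5 0.0187 [1.23454835e-05 1.00000000e+00 1.28831842e-05 1.17708609e-05]
```

View pics/scene0.png

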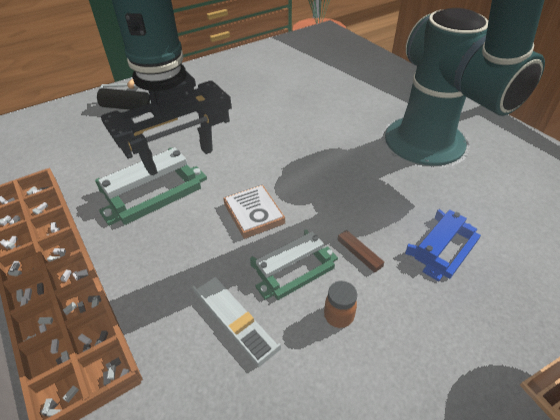

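View pics/side0.png

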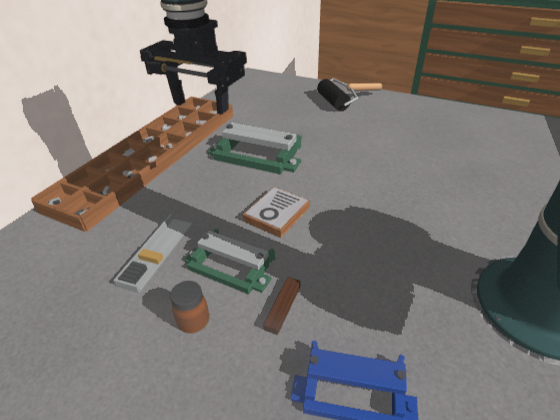

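View pics/wrist0.png

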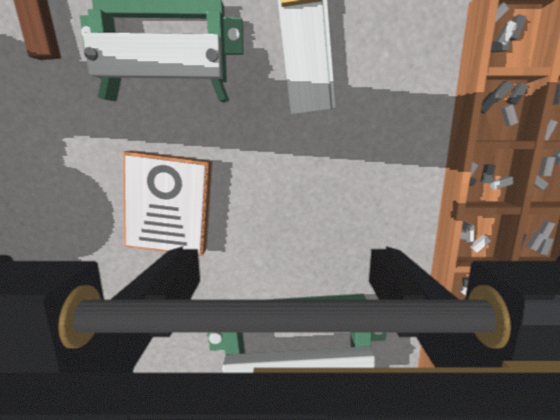

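Run:
```python
import cv2,numpy as np
a=cv2.imread("pics/scene0.png")[170:310,210:350]; b=cv2.imread("pics/side0.png")[170:310,170:330]
c=cv2.imread("pics/wrist0.png")[0:270,60:340]
cv2.imwrite("pics/crops0.png",np.hstack([cv2.resize(a,(400,400),interpolation=2),cv2.resize(b,(400,400),interpolation=2)]))
cv2.imwrite("pics/cropw0.png",cv2.resize(c,None,fx=2.2,fy=2.2,interpolation=2))
```

```text
(no output)
```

View pics/crops0.png

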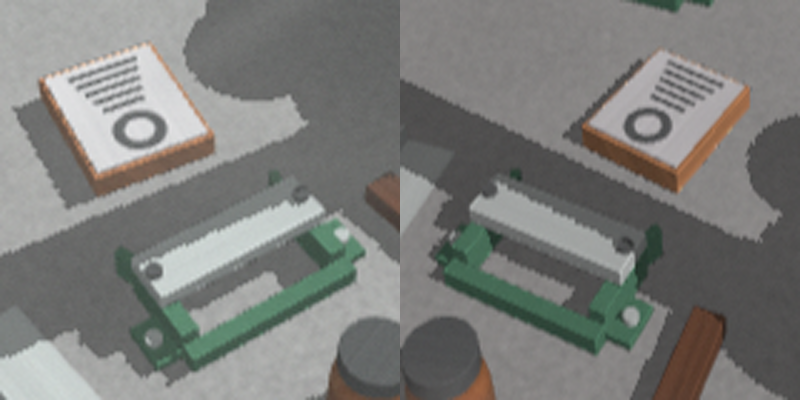

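View pics/cropw0.png

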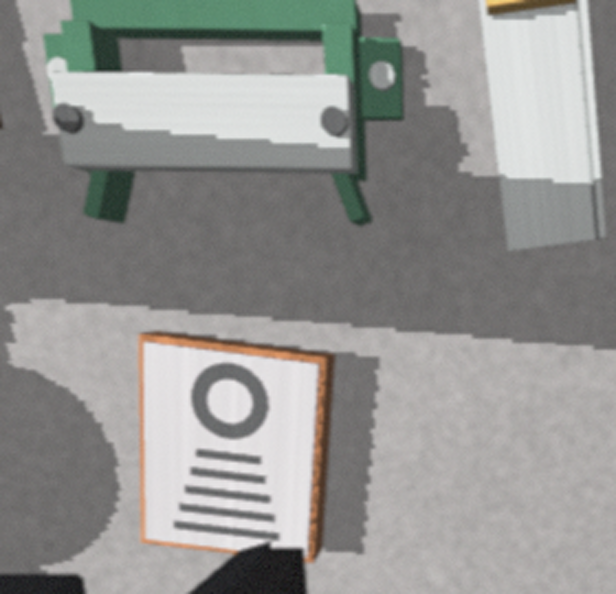

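```bash
cat > h.py <<'E'
import numpy as np, cv2
from scipy.optimize import least_squares, minimize
from scipy.spatial.transform import Rotation as Rn
from station import arm
def cap(c,save=None):
    s=arm.sense(); r=arm.capture(c); K=np.array(r["intrinsics"])
    if c=="wrist":
        q=np.array(s["ee_rot"]); T=np.eye(4); T[:3,:3]=Rn.from_quat(q[[1,2,3,0]]).as_matrix(); T[:3,3]=s["eef_pos"]
        M=np.linalg.inv(T@np.array(r["tool_from_camera"])); R,t=M[:3,:3],M[:3,3]
    else: R,t=np.array(r["R"]),np.array(r["t"])
    if save: cv2.imwrite(save,r["frame"][:,:,::-1])
    return K,R,t,r["frame"]
def proj(cam,P):
    K,R,t=cam[:3]; c=np.atleast_2d(P)@R.T+t; p=c@K.T; return p[:,:2]/p[:,2:]
def pose(p,L):
    x,y,a=p; L=np.atleast_2d(L).astype(float); c,s=np.cos(a),np.sin(a)
    return np.c_[x+c*L[:,0]-s*L[:,1],y+s*L[:,0]+c*L[:,1],L[:,2]]
BOX=np.array([[sx*.06,sy*.05,z] for sx in(1,-1) for sy in(1,-1) for z in(0,.023)])
def blockfit(cams,masks,p0):
    def f(p):
        e=0
        for cam,m in zip(cams,masks):
            S=4; im=np.zeros((420*1,560),np.float32)
            h=cv2.convexHull((proj(cam,pose(p,BOX))*16).astype(np.int32))
            big=np.zeros(m.shape,np.uint8); cv2.fillConvexPoly(big,h,255,cv2.LINE_AA,4)
            b=big/255.; e+=1-np.minimum(b,m).sum()/np.maximum(b,m).sum()
        return e
    r=minimize(f,p0,method="Nelder-Mead",options=dict(initial_simplex=np.array(p0)+np.array([[0,0,0],[.006,0,0],[0,.006,0],[0,0,.08]]),xatol=1e-4,fatol=1e-4))
    return r.x,r.fun
def ray(cam,uv,z):
    K,R,t=cam[:3]; C=-R.T@t; d=R.T@np.linalg.inv(K)@np.array([*uv,1]); return C+d*(z-C[2])/d[2]
E
python3 - <<'E'
from h import *
cs={c:cap(c) for c in("scene","side","wrist")}
M={c:arm.outline_of(c,"block") for c in cs}
for c in M: print(c,[(round(d["score"],2),d["mask"].sum()) for d in M[c]])
for use in(["scene"],["side"],["scene","side"]):
    u=[c for c in use if M[c]]
    if u: print(u,blockfit([cs[c] for c in u],[M[c][0]["mask"].astype(float) for c in u],[.530,-.0255,1.45]))
# gauge
off={"scene":(210,170,400/140,400/140),"side":(170,170,2.5,400/140),"wrist":(60,0,2.2,2.2)}
pts=[("wrist",(68,117),"bL"),("wrist",(336,121),"bR"),("scene",(301,192),"bL"),("scene",(153,269),"bR"),("side",(625-400,243),"bL"),("side",(488-400,190),"bR")]
def uv(c,p): o=off[c]; return np.array([o[0]+p[0]/o[2]-.0,o[1]+p[1]/o[3]])
for c,p,n in pts: print(c,n,ray(cs[c],uv(c,p),.044).round(4))
for n,p in (("nearL",(63,165)),("nearR",(352,172)),("farL",(55,73)),("farR",(350,76))): print("w",n,ray(cs["wrist"],uv("wrist",p),.0405 if 'far' in n else .0265).round(4))
for n,p in (("cheekLtip",(86,217)),("cheekRtip",(358,224))): print("w",n,ray(cs["wrist"],uv("wrist",p),0.0).round(4))
def res(q):
    o=[]
    for c,p,n in pts: o+=list(proj(cs[c],pose(q[:3],[[0,q[3]*(1 if n=="bL" else -1),.044]]))[0]-uv(c,p))
    return o
s=least_squares(res,[.54,.142,1.57,.06]); print(s.x,np.abs(s.fun).max(),s.fun.round(1))
E
```

```text
scene [(0.61, np.int64(2019))]
side [(0.68, np.int64(1947))]
wrist [(0.9, np.int64(8111)), (0.73, np.int64(10777))]
['scene'] (array([ 0.52655951, -0.02502504,  1.41558483]), np.float64(0.08849198618613296))
['side'] (array([ 0.52888187, -0.02402027,  1.46747365]), np.float64(0.11606579692895402))
['scene', 'side'] (array([ 0.52794078, -0.02517208,  1.43823376]), np.float64(0.21036413599072668))
wrist bL [0.4802 0.1402 0.044 ]
wrist bR [0.6028 0.1386 0.044 ]
scene bL [0.4783 0.1417 0.044 ]
scene bR [0.6007 0.1404 0.044 ]
side bL [0.4796 0.1405 0.044 ]
side bR [0.6007 0.142  0.044 ]
w nearL [0.4641 0.1226 0.0265]
w nearR [0.6056 0.1194 0.0265]
w farL [0.4753 0.1591 0.0405]
w farR [0.6096 0.1579 0.0405]
w cheekLtip [0.4565 0.1008 0.    ]
w cheekRtip [0.6022 0.0973 0.    ]
[0.54105465 0.13978381 1.56037131 0.06125876] 1.134907673755123 [-0.4 -0.2 -0.6 -0.6 -1.  -0.1 -1.  -0.1 -0.1 -0.1  0.1 -1.1]
```

Run:
```python
from h import *
w=cap("wrist")
P=[ray(w,(60+u/2.2,v/2.2),.022) for u,v in((142,334),(331,354),(142,543))]
print([p.round(4) for p in P]); d=P[1]-P[0]; e=P[0]-P[2]
print("yaw",np.arctan2(d[1],d[0])+np.pi/2,np.arctan2(e[1],e[0]),np.linalg.norm(d),np.linalg.norm(e),"centre",(P[1]+P[2])/2)
P=[ray(w,(60+u/2.2,v/2.2),.023) for u,v in((198,453),(260,461),(175,524),(278,538))]
for i in(0,2):
  d=P[i+1]-P[i]; print("bar yaw",np.arctan2(d[1],d[0])+np.pi/2,(P[i]+P[i+1])/2)
for c,L in(("scene",((38,78),(152,42),(215,137),(97,176))),("side",((582-400,127),(660-400,48),(750-400,90),(680-400,165)))):
    cam=cap(c); o=(210,170,2.857,2.857) if c=="scene" else (170,170,2.5,2.857)
    Q=np.array([ray(cam,(o[0]+u/o[2],o[1]+v/o[3]),.022) for u,v in L]); print(c,Q.round(4).tolist(),Q.mean(0).round(4))
```

```text
[array([0.4892, 0.0408, 0.022 ]), array([0.5885, 0.0303, 0.022 ]), array([ 0.4728, -0.0776,  0.022 ])]
yaw 1.4659762345853762 1.4327193753569203 0.0998323154131013 0.11952839542651099 centre [ 0.53063461 -0.02363969  0.022     ]
bar yaw 1.436989383681744 [ 0.52864928 -0.02615373  0.023     ]
bar yaw 1.4254680617773876 [ 0.5227156  -0.06984495  0.023     ]
scene [[0.5688, -0.0879, 0.022], [0.4705, -0.0727, 0.022], [0.4875, 0.046, 0.022], [0.582, 0.0297, 0.022]] [ 0.5272 -0.0212  0.022 ]
side [[0.5828, 0.0318, 0.022], [0.5674, -0.0862, 0.022], [0.4687, -0.0702, 0.022], [0.487, 0.0345, 0.022]] [ 0.5265 -0.0225  0.022 ]
```

```bash
cat >> h.py <<'E'
def quat(a):
    x,y,z,w=(Rn.from_euler("z",a-np.pi/2)*Rn.from_euler("x",np.pi)).as_quat(); return np.array([w,x,y,z])
def behind(p,d,lat=0,z=.007):
    return pose(p,[[-.06-d,lat,z]])[0]
E
python3 - <<'E'
from h import *
b=[.528,-.024,1.437]
arm.grasp(10)
arm.move_to(behind(b,.035,0,.12),quat(b[2]))
arm.move_l(behind(b,.035,0,.03),rate=.15)
f=arm.move_l(behind(b,.035),rate=.05,force_limit=5)
print("down",f,arm.sense()["eef_pos"])
f=arm.move_l(behind(b,.0),rate=.03,force_limit=1.5)
s=arm.sense(); print(f,s["eef_pos"],behind(b,0),s["force"],s["t"],s["width"])
for c in("scene","side"): cap(c,f"pics/{c}1.png")
a=cv2.imread("pics/scene1.png")[150:290,170:350]; d=cv2.imread("pics/side1.png")[130:290,170:350]
cv2.imwrite("pics/c1.png",np.hstack([cv2.resize(a,(400,400)),cv2.resize(d,(400,400))]))
E
```

```text
down False [ 0.51505979 -0.11810638  0.00668685]
True [ 0.51813097 -0.09310375  0.00657429] [ 0.51999615 -0.08346376  0.007     ] [0.84516591 0.54497433 0.50489233] 6.3417 0.005900673312306915
```

View pics/c1.png

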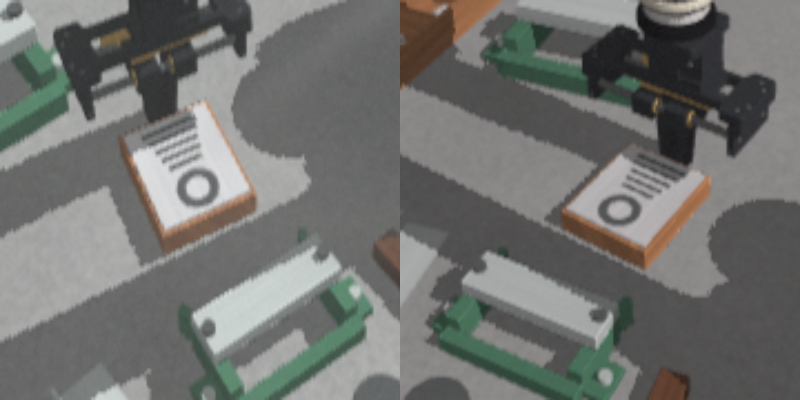

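Run:
```python
from h import *
b=np.array([.528,-.024,1.437]); S=.055
e=b+np.array([S*np.cos(b[2]),S*np.sin(b[2]),0])
f=arm.move_l(behind(e,.009),rate=.04,force_limit=20)
s=arm.sense(); print(f,s["eef_pos"],s["force"],s["t"]); print("expected",e)
cs={c:cap(c,f"pics/{c}2.png") for c in("scene","side","wrist")}
M={c:arm.outline_of(c,"block") for c in cs}
for u in(["scene"],["side"]):
    if M[u[0]]: print(u,M[u[0]][0]["score"],blockfit([cs[c] for c in u],[M[c][0]["mask"].astype(float) for c in u],list(e)))
for c in cs: print(c,[d["position"] for d in arm.landmark_of(c,"block")],[d["position"] for d in arm.landmark_of(c,"block_nose")])
a=cv2.imread("pics/scene2.png")[150:310,200:360]; d=cv2.imread("pics/side2.png")[150:310,170:330]
cv2.imwrite("pics/c2.png",np.hstack([cv2.resize(a,(400,400)),cv2.resize(d,(400,400))]))
```

```text
False [ 0.52641861 -0.03781083  0.00722176] [ 0.43578768 -0.29789683  0.14753138] 8.0
expected [0.53533686 0.03050844 1.437     ]
['scene'] 0.68 (array([0.53554912, 0.02958107, 1.41076403]), np.float64(0.117870259000882))
['side'] 0.75 (array([0.53731049, 0.02821809, 1.47819388]), np.float64(0.13430087501573484))
scene [[0.5373, 0.032, 0.0008]] [[0.5445, 0.0914, 0.0085]]
side [[0.5417, 0.0325, -0.0014]] [[0.5459, 0.0929, 0.0093]]
wrist [[0.5375, 0.0315, -0.0011]] []
```

View pics/c2.png

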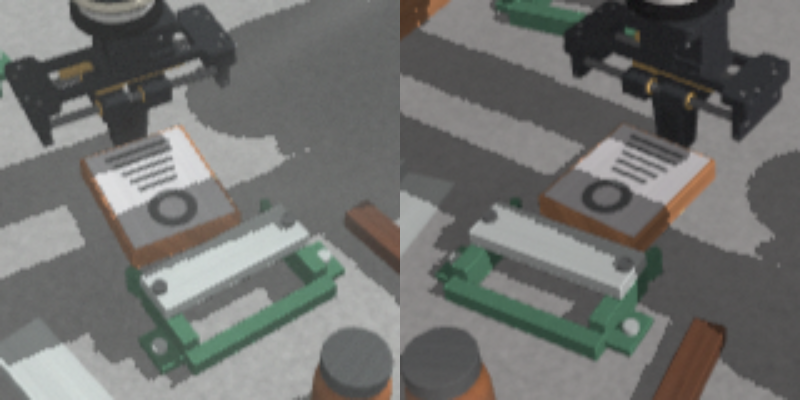

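View pics/wrist2.png

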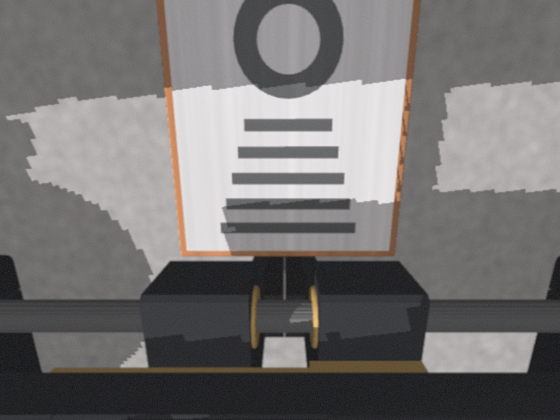

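Run:
```python
from h import *
w=cap("wrist"); s=arm.sense()
A=[ray(w,p,.022) for p in((181,255),(396,255))]; m=(A[0]+A[1])/2
R=Rn.from_quat(np.array(s["ee_rot"])[[1,2,3,0]]).as_matrix()
l=R.T@(m-s["eef_pos"]); print("rear mid in tool",l, np.linalg.norm(A[1]-A[0]))
lat=float(np.clip(l[0],-.003,.003)); d=.0092
G=np.array([.5405,.1405,1.558]); h0=1.437
p=np.array(s["eef_pos"]); c,sn=np.cos(h0),np.sin(h0)
b=np.array([p[0]+c*(.06+d)+sn*lat,p[1]+sn*(.06+d)-c*lat,h0])
dx=b[:2]-G[:2]; u=np.cos(G[2])*dx[0]+np.sin(G[2])*dx[1]; v=-np.sin(G[2])*dx[0]+np.cos(G[2])*dx[1]; th=h0-G[2]
print("block",b,"gauge frame",u,v,th)
L=min(.085,max(.05,2*v/-th)); k=-th/L
v1=v
while u<-.042:
    ds=.008; thn=min(0,th+k*ds); v1+=np.sin((th+thn)/2)*ds; u+=ds; th=thn
    gp=pose(G,[[u,v1,0]])[0]; q=[gp[0],gp[1],G[2]+th]
    f=arm.move_l(behind(q,d,lat),rate=.05,rot=quat(q[2]),force_limit=15)
    fo=arm.sense()["force"]; print(round(u,3),round(v1,4),round(th,3),f,fo.round(1))
    if f: break
print(arm.sense()["t"])
cap("scene","pics/scene3.png");cap("side","pics/side3.png");cap("wrist","pics/wrist3.png")
a=cv2.imread("pics/scene3.png")[170:310,210:350]; e=cv2.imread("pics/side3.png")[170:310,170:310]
cv2.imwrite("pics/c3.png",np.hstack([cv2.resize(a,(400,400)),cv2.resize(e,(400,400))]))
```

```text
rear mid in tool [ 0.00210056 -0.01170871 -0.01502047] 0.09925622342636974
block [0.53739136 0.03044564 1.437     ] gauge frame -0.11008512468341548 0.0017001367360536476 -0.121
-0.102 0.0008 -0.102 False [ 0.4 -0.1  0.2]
-0.094 0.0001 -0.082 False [-0.4 -0.3 -0.8]
-0.086 -0.0005 -0.063 False [ 0.2 -0.8  0.6]
-0.078 -0.0009 -0.044 False [1.  0.1 0.9]
-0.07 -0.0012 -0.024 False [-0.6  0.3  0.1]
-0.062 -0.0013 -0.005 False [0.9 0.8 0.2]
-0.054 -0.0013 0 False [-0.1  0.1 -0.2]
-0.046 -0.0013 0 False [-0.   0.2 -0.2]
-0.038 -0.0013 0 False [ 0.2 -0.9 -1.5]
11.425
```

View pics/c3.png

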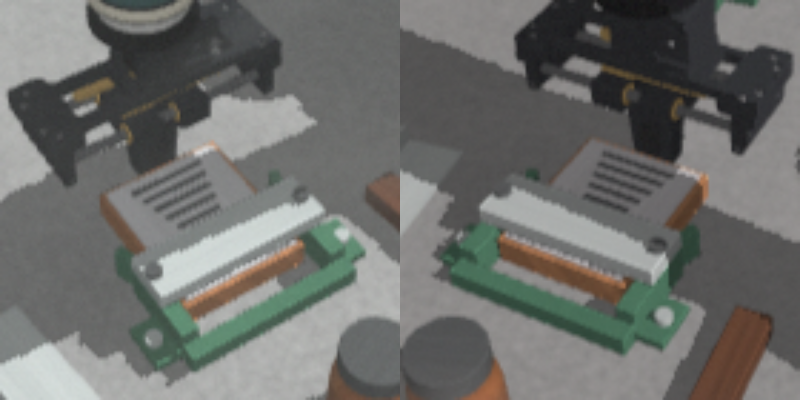

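View pics/wrist3.png

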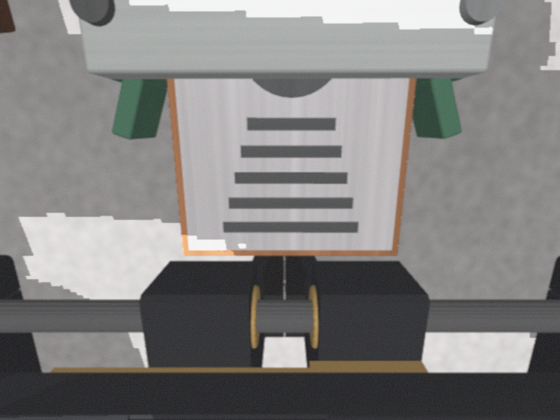

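Run:
```python
from h import *
G=np.array([.5405,.1405,1.558])
def g(): 
    dx=np.array(arm.sense()["eef_pos"][:2])-G[:2]; c,s=np.cos(G[2]),np.sin(G[2]); return (c*dx[0]+s*dx[1],-s*dx[0]+c*dx[1])
u,v=g(); print(u,v)
z=arm.sense()["eef_pos"][2]
f=arm.move_l(pose(G,[[u+.018,v,.007]])[0],rate=.04,force_limit=12); print(f,g(),arm.sense()["force"])
if not f:
    f=arm.move_l(pose(G,[[u+.034,v,.007]])[0],rate=.015,force_limit=10); print(f,g(),arm.sense()["force"])
arm.dwell(.3);print(g(),arm.sense()["force"],"t",arm.sense()["t"])
cap("scene","pics/scene4.png");cap("side","pics/side4.png");cap("wrist","pics/wrist4.png")
a=cv2.imread("pics/scene4.png")[170:310,210:350]; e=cv2.imread("pics/side4.png")[170:310,170:310]
cv2.imwrite("pics/c4.png",np.hstack([cv2.resize(a,(400,400)),cv2.resize(e,(400,400))]))
```

```text
-0.10709193120297053 0.0007843217857907102
False (np.float64(-0.08850652854869206), np.float64(0.0008109305709848099)) [ 0.00862584  0.31924703 -0.61957317]
True (np.float64(-0.08612829403017395), np.float64(0.0007436279402240292)) [ 0.42076041 -0.45198682  0.08020899]
(np.float64(-0.08619140300234934), np.float64(0.00165384601295329)) [0.47978638 0.33624908 0.172637  ] t 12.9833
```

View pics/c4.png

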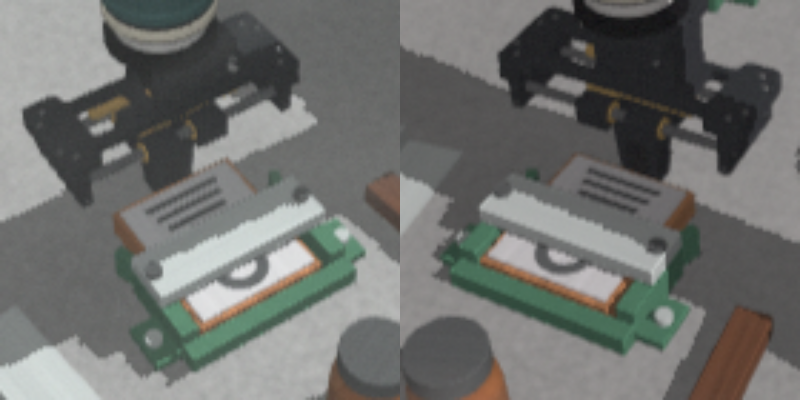

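View pics/wrist4.png

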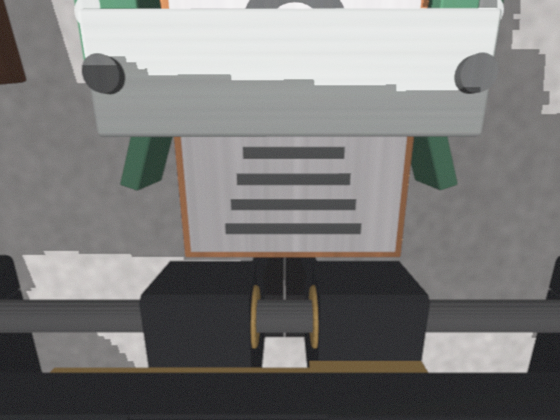

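Run:
```python
from h import *
G=np.array([.5405,.1405,1.558])
def g(): 
    dx=np.array(arm.sense()["eef_pos"][:2])-G[:2]; c,s=np.cos(G[2]),np.sin(G[2]); return np.round((c*dx[0]+s*dx[1],-s*dx[0]+c*dx[1]),4)
u,v=g()
for i in range(3):
    f=arm.move_l(pose(G,[[g()[0]+.006,v,.007]])[0],rate=.008,force_limit=18)
    print(f,g(),arm.sense()["force"].round(2)); arm.dwell(.2); print(g(),arm.sense()["force"].round(2))
cs={c:cap(c,f"pics/{c}5.png") for c in("scene","side","wrist")}
for c in("scene","side"):
    print(c,[d["position"] for d in arm.landmark_of(c,"block")],[d["position"] for d in arm.landmark_of(c,"stop_face")],[d["position"] for d in arm.landmark_of(c,"block_nose")])
a=cv2.imread("pics/scene5.png")[225:300,245:345]; e=cv2.imread("pics/side5.png")[225:300,180:280]
cv2.imwrite("pics/c5.png",np.vstack([cv2.resize(a,(400,300),interpolation=2),cv2.resize(e,(400,300),interpolation=2)]))
print(arm.sense()["t"])
```

```text
True [-0.0862  0.0018] [ 0.6  -1.67  0.8 ]
[-0.0862  0.002 ] [ 0.47 -2.27  0.21]
True [-0.0863  0.0023] [ 0.28 -1.58  1.09]
[-0.0863  0.0024] [ 0.02 -2.13  0.54]
True [-0.0864  0.0025] [-0.48 -1.04  1.18]
[-0.0864  0.0027] [ 0.17 -1.08  0.87]
scene [[0.5442, 0.1251, 0.0001]] [[0.5401, 0.1833, 0.0053], [0.2381, 0.3131, 0.0108], [0.6888, -0.1774, 0.0136]] [[0.5432, 0.1855, 0.0101], [0.405, 0.1976, -0.0029]]
side [[0.5435, 0.124, -0.0027]] [[0.2362, 0.3173, 0.0113], [0.5407, 0.1839, 0.01]] [[0.5444, 0.1861, 0.0083]]
15.7667
```

View pics/c5.png

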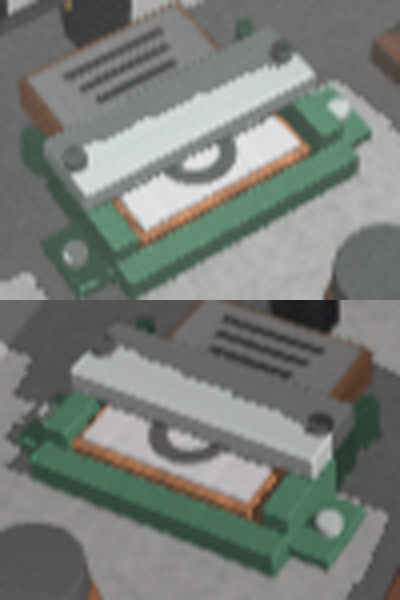

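Run:
```python
from h import *
G=np.array([.5405,.1405,1.558])
def g(): 
    dx=np.array(arm.sense()["eef_pos"][:2])-G[:2]; c,s=np.cos(G[2]),np.sin(G[2]); return np.round((c*dx[0]+s*dx[1],-s*dx[0]+c*dx[1]),4)
T=lambda u,v:pose(G,[[u,v,.007]])[0]
arm.move_l(T(-.100,g()[1]),rate=.05,rot=quat(1.558))
for v in(.028,-.030,-.001):
    arm.move_l(T(-.100,v),rate=.08)
    f=arm.move_l(T(-.080,v),rate=.012,force_limit=10); a=g(); arm.dwell(.1); print(v,f,a,g(),arm.sense()["force"].round(1))
    arm.move_l(T(-.100,v),rate=.05)
print(arm.sense()["t"],arm.sense()["ee_rot"])
cs={c:cap(c,f"pics/{c}6.png") for c in("wrist",)}
```

```text
0.028 True [-0.0862  0.0282] [-0.0862  0.0285] [ 0.6 -0.6 -0.1]
-0.03 True [-0.0861 -0.0298] [-0.0861 -0.0294] [ 0.8 -0.6  0.9]
-0.001 True [-0.0862 -0.0008] [-0.0862 -0.0005] [ 0.9 -0.8  0.9]
23.1583 [ 0.00435419  0.99997787 -0.00413143 -0.00286997]
```

View pics/wrist6.png

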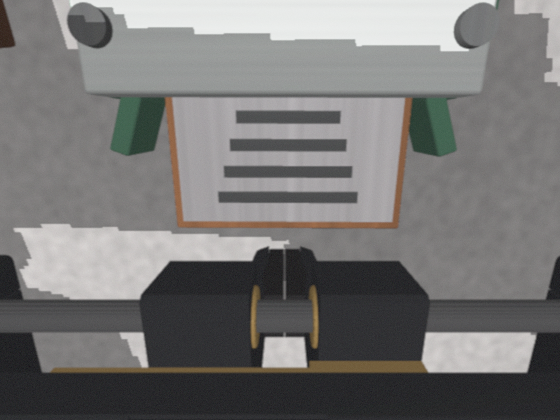

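Run:
```python
from h import *
p=arm.sense()["eef_pos"]
arm.move_l([p[0],p[1]-.03,.007],rate=.1); arm.move_l([p[0],p[1]-.03,.2],rate=.15)
cs={c:cap(c,f"pics/{c}7.png") for c in("scene","side")}
for c in cs:
    for l in("block","stick","reglet","jar"): print(c,l,[d["position"] for d in arm.landmark_of(c,l)][:1])
print(arm.sense()["t"],arm.sense()["force"])
```

```text
scene block [[0.5454, 0.1271, 0.0009]]
scene stick [[0.6972, 0.1865, 0.0003]]
scene reglet [[0.4055, 0.1967, -0.004]]
scene jar [[0.5351, 0.2842, -0.0017]]
side block [[0.5453, 0.123, -0.0048]]
side stick [[0.6967, 0.1866, 0.0013]]
side reglet [[0.408, 0.196, -0.0017]]
side jar [[0.5313, 0.2902, 0.0033]]
25.5917 [-0.17608664  0.52156614  0.31790824]
```

View pics/scene7.png

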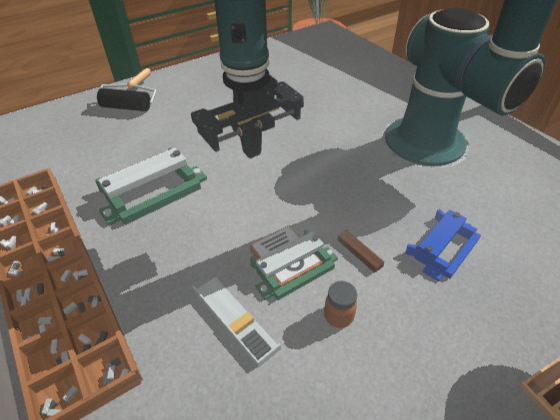

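The picture shows the block under the small green gauge's bridge at (293,258), ring end against the stop bar. The bystanders have not moved and the hand is clear at (250,120).

```bash
python3 -c "
from station import arm
arm.job_done()"
```

```text
the job is handed in; nothing more can be done
```

The block is home under the bridge of the smaller green gauge, square against the stop bar. I left the blue gauge and the larger green one alone. I pushed it in flat with the closed fingertips, then backed the hand off and raised it. The job was handed in at about 25.6 s.

- **Home:** the block met a hard stop. Its rear end measured about 2 mm short of the nominal -75 mm, which is within my error on the gauge position. The detector put the nose 2 mm past the stop face, also within its error.
- **Square:** light pushes (10 N limit) at +28, -30 and -1 mm across the rear end all stopped within 0.1 mm of the same depth.
- **Side to side:** the detector puts the block's centre 3 to 5 mm off the gauge's centre line, while the wrist picture shows it nearly centred. There is 4 mm of play each side, so I left it.
- **Bystanders:** the stick and reglet measured within 4 mm of where they started. For the jar, the side camera, which had not picked it up at the start, reads about 7 mm off the starting position; the scene camera puts it within 1 mm. Nothing touched it.

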